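# Start a rack lag screw square with the socket driver

## Robot

A 7-joint arm with a two-finger parallel gripper is mounted at the origin on the work surface. World frame = base frame: x ahead of the robot, y to its left, z up, the work surface at z = 0. Lengths are in m, angles in rad, forces in N, time in s.
With the tool pointing down it reaches from about 0.425 to 0.95 m from the base axis. Payload 16.7 kg.
Tool frame: the origin (TCP) lies on the centre line of the jaws, within the pads' length; the fingertips stand robot.tip_reach ahead of it and the grasp point (between the pads) lies 8 mm behind it (robot.tip_reach is the distance from the TCP to the fingertips, in m); z points along the fingers, y is the line along which they close (so a half turn about z gives the same grasp; the last joint's range is limited). The gripper opens to 94 mm and grips with 3 to 60 N. Pads are 16 mm wide; open, the fingers measure 119 mm over their backs; the gripper's body (75 mm by 177 mm) begins 78 mm behind the grasp point.
Start: joints at [-1.462, 0.426, 0.074, 1.606, -0.034, 1.111, -0.067], TCP at [0.172, 0.653, 0.216] pointing down, gripper open.
Joint ranges: [-2.85, 2.85], [-0.5, 2.14], [-1.23, 1.37], [0.21, 2.46], [-1.02, 4.16], [0.16, 2.05], [-2.73, 2.73]. Speed limits (rad/s): [1.89, 1.89, 2.39, 2.39, 3.01, 3.01, 3.01].

## Interface

Orientations are given as a rotation vector (axis times angle).
In Python, from rig import robot gives the robot as it stands.
- The arm moves only by the shell command python3 -m inch 'ROWS' [OPENING] [FORCE]. ROWS is JSON, one flat list of numbers, 6 for each row, row after row: the shift along the tool's x, y, z each as a share of 0.2 m, from -1 to 1, then the turn, a rotation vector about the tool's x, y, z each as a share of pi/2 rad, from -1 to 1. A call has exactly 8 rows; each row is the pose to reach, as a shift and turn from the pose commanded when the call began, along the tool's axes at that moment; what a row does not reach only later rows make up. A row lasts 1/10 s, in which the tool goes at most 50 mm and 8.59 degrees, less where a joint would pass 70% of its speed; a pose out of reach is approached as far as the arm can. A call with a number of a shift or a turn outside -1 to 1 is refused whole. A call with a gripper value outside its range is refused whole. OPENING is the closure, from -1 (fully open) to 1 (shut), set as the call begins (- or left out, the last holds). The fingers move at their own pace and stop on an object; FORCE is the grip in N (left out, the last holds). Time passes only in rows, so rows that repeat a pose let the fingers close, or fill a call up. It gives the time, the measured TCP pose, the force, the opening and the grip force at its end, in the units of the state.
- robot.observe(): the state, without advancing time (a new reading comes with each control period).
- robot.snapshot(name): name is "scene" or "top"; returns a dict with "image" (420x560x3 uint8, red, green, blue), "fx", "fy", "cx", "cy" (pixels), "D" ([k1, k2, p1, p2, k3] as OpenCV has them; the pictures are not rectified), "rvec" (rotation vector, rad) and "tvec" (3), from world to camera coordinates, as OpenCV has them. Camera axes: x right, y down, z forward; pixel columns grow to the right and rows downward; lengths in m; the calibration is good to about 2 mm. A picture is of the moment at which its call begins. There is no depth.
- robot.hand_in(): hands the job in; it is judged then, once.
The state is a dict: "time": time; "joints": joint angles; "joint_vel": joint speeds; "joint_torque": joint torques, N m; "tool_pos": TCP position; "ee_rot": TCP orientation; "contact_force": force on the tool from outside, world axes, zero at the start; "torque": the same for the moment, N m; "finger_gap": finger opening in m; "finger_force": force on a finger pad.
Only numpy, scipy, OpenCV 4.12 (cv2) and the standard library are available. Lean on these libraries where they do the work, as an engineer would, in place of code of your own. Each camera call takes 0.05 s, during which the arm holds its last target. There are 200 camera calls.

## Task

Take the red-handled socket driver out of its stand and fit it fully over the hex head of the lag screw that leans in the yellow strip of the shelf board. Press the driver down gently and upright over the hole until the screw stands square, only then start the screw with about a quarter turn clockwise, and put the driver back upright in its stand. Work the screw with the driver only, never with the gripper, do not force it, and leave the other things where they are.

Things in the scene. Friction and masses are not known exactly. Their poses are not given: they have to be found in the camera images.
- board: Fixed piece of shelf board, 150 x 90 mm, 40 mm thick, lying flat, a yellow steel strip 50 mm wide and 4 mm thick along its top (upper face 44 mm above the table). Origin: centre of its underside; x along its length, z up. The loose lag screw is at x = -30 mm. A screw already fitted is at x = +45 mm (head top 58.5 mm above the table); leave it.
- pilot_hole (a point): Centre of the loose screw's hole on the strip's upper face; axes as board, z is the hole's axis. The screw leans about this point. Its steel hex head is 19 mm across flats, 12 mm thick, two flats facing the board's +x and -x at first. Its top lies 22 to 34 mm from this point along the screw: differs each time, not measured, find it by touch; the head cannot be pushed in.
- lean_x (a joint): Lean of the screw about the board's x axis, rad (positive moves the head to the board's -y); 0 is square; starts -0.11 to 0.11. Stiff (0.08 N m) and stays where left. The flat bottom of the driver's socket, pressed squarely on the head with about 10 to 25 N over the hole's axis, brings the screw square.
- lean_y (a joint): Lean of the screw about the board's y axis, rad (positive moves the head to the board's +x); 0 is square; starts 0.07 to 0.11; as stiff as lean_x. A driver held off the hole axis feels a steady side force of several N that points back towards the axis; relieve it before turning and before lifting off, or the screw is dragged over again.
- turn (a joint): Turn of the screw about its own axis, rad; 0 at the start, grows clockwise seen from above; a quarter turn is 1.57. Turning takes about 0.12 N m and sinks the screw 0.8 mm per rad. Over 45 N between driver and screw or board is forcing it.
- driver: Loose socket driver, about 0.25 kg, 134 mm tall, standing upright in its stand, socket down. Origin at the centre of the socket's mouth (lower end), z up through the handle. Steel socket 35 mm wide over its outer corners and 24 mm tall, shaft 14 mm thick, red square handle.
- driver_handle (a point): Middle of the driver's red square handle, on its axis, 102 mm above the mouth. Handle 28 x 28 mm, from 74 to 130 mm above the mouth, faces square to the driver's x and y.
- socket_mouth (a point): Centre of the socket's mouth. The hex socket is 27 mm across flats at the mouth, narrows over the first 5 mm to 20.5 mm, and its flat bottom is 15 mm above the mouth. Inner flats face the driver's +x, -x and every 60 degrees round.
- stand: Fixed stand of the driver: black square cup 70 x 70 mm outside, 44 x 44 mm inside, rim 32 mm above the table, on a dark 110 mm base plate. Origin at the centre of its underside, z up.
- stand_floor (a point): Centre of the cup's inner floor, 5 mm above the table, on which the driver's mouth rests.
- pink_bottle: Bystander, loose: pink square pump bottle, 58 x 58 mm, 187 mm tall. Origin at the centre of its underside; leave it alone.
- teal_bottle: Bystander, loose: teal round pump bottle, 66 mm wide, 190 mm tall. Origin at the centre of its underside; leave it alone.
- rose_bottle: Bystander, loose: pale rose round pump bottle, 66 mm wide, 190 mm tall. Origin at the centre of its underside; leave it alone.
- red_carton: Bystander, loose: red upright carton, 60 x 60 x 120 mm. Origin at the centre of its underside; leave it alone.
- spray_can: Bystander, loose: orange can, 52 mm wide, 130 mm tall. Origin at the centre of its underside; leave it alone.
- spare_screw: Bystander, loose: spare steel lag screw standing on its hex head (19 mm across flats), 67 mm tall. Origin at the centre of its underside; leave it alone.
- wrench: Bystander, loose: flat steel wrench lying on the table, about 180 mm long; leave it alone.
Not all that is in view belongs to the job. What is shaped like the driver but green is not meant.

How it is judged:
On the way, in this order (a step that is already met when the one before it is completed fails the run):
1. the driver is pressed upright over the hole onto the screw, which stands square and is not yet turned (contact force between driver and board above 2 N and value of joint lean_x between -0.055 and 0.055 rad and value of joint lean_y between -0.055 and 0.055 rad and value of joint turn between -0.22 and 0.22 rad and horizontal distance between socket_mouth and pilot_hole below 0.008 m and angle between driver's own z axis and vertical below 0.08 rad), for 0.2 s.
2. the screw is started clockwise with the driver on it (value of joint turn between 1.05 and 2.2 rad and value of joint lean_x between -0.07 and 0.07 rad and value of joint lean_y between -0.07 and 0.07 rad and horizontal distance between socket_mouth and pilot_hole below 0.01 m), for 0.1 s.
At the end, for the whole second after the job is handed in: The screw is turned 1.05 to 2.2 rad clockwise and leans no more than 0.07 rad about either axis; the driver stands at rest and upright (within 0.1 rad) on the floor of its stand's cup (value of joint turn between 1.05 and 2.2 rad and value of joint lean_x between -0.07 and 0.07 rad and value of joint lean_y between -0.07 and 0.07 rad and horizontal distance between driver and stand below 0.014 m and height (world z) of driver below 0.015 m and angle between driver's own z axis and vertical below 0.1 rad and linear speed of driver below 0.02 m/s); the robot touches nothing.
It fails at once if the screw is turned (over 0.25 rad) while it leans more than 0.08 rad ((value of joint turn above 0.25 rad or value of joint turn below -0.25 rad) and not (value of joint lean_x between -0.08 and 0.08 rad and value of joint lean_y between -0.08 and 0.08 rad)).
It fails at once if the driver is forced: more than 45 N on board or screw (contact force between driver and board above 45 N).
It fails at once if the gripper or arm touches the board or screw (contact force between any of the fingers, the arm and board above 1 N).
It fails at once if another thing is moved more than 20 mm (distance of any of pink_bottle, teal_bottle, rose_bottle, red_carton, spray_can, spare_screw, wrench from where it was at the start of the episode above 0.02 m).
It also fails if it takes over 72 s, if anything falls off the work surface, if the arm or the gripper's body presses on something with over 40 N, if the wrist force passes 120 N, or if a joint passes its speed limit or range.

## Working session

There is one attempt and no reset: what is moved stays moved. The work goes in short steps, Python scripts to look and compute and a shell command to move; the robot and the scene stay as the last step left them, time stands still between calls to the robot, and variables do not carry over. Pictures are saved under pics/ and viewed, at most 11 in all, crops included, and the job is handed in when it is done.

```bash
mkdir -p pics; ls
python3 - <<'E'
from rig import robot
import cv2
print(robot.tip_reach, robot.observe())
for n in("scene","top"):
    s=robot.snapshot(n); cv2.imwrite(f"pics/{n}0.png",s["image"][:,:,::-1])
    print({k:v for k,v in s.items() if k!="image"})
E
```

```text
pics
0.011 {'time': 0.0, 'joints': array([-1.46250195,  0.42672453,  0.07386374,  1.60660861, -0.03408432,
        1.11083671, -0.06710154]), 'joint_vel': array([ 0.00193947,  0.00053334,  0.0002141 ,  0.00103605, -0.00051551,
       -0.00074092, -0.00043043]), 'joint_torque': array([-5.26014628e-04, -9.35830808e+01,  3.66661549e+00, -4.54177058e+01,
       -4.88484220e-02,  2.06239382e-02,  1.67306321e-04]), 'tool_pos': array([0.1720212 , 0.65225795, 0.21578029]), 'ee_rot': array([-4.03874250e-01, -3.11546917e+00,  2.06798087e-03]), 'contact_force': array([-0.71255275, -0.24682258,  1.95555413]), 'torque': array([-0.00802394, -0.00896672, -0.03818167]), 'finger_force': 0.0, 'finger_gap': 0.09415878925874224}
{'fx': 474.2019388076045, 'fy': 474.2019388076045, 'cx': 278.97982003663606, 'cy': 207.27687643333536, 'D': array([0.00708337, 0.        , 0.        , 0.        , 0.        ]), 'rvec': array([ 2.06700458,  1.25255608, -0.52332339]), 'tvec': array([-0.20570503, -0.32635805,  1.57283752])}
{'fx': 515.9981943450534, 'fy': 515.9981943450534, 'cx': 285.4712001527436, 'cy': 215.33639323296492, 'D': array([-0.05455479,  0.        ,  0.        ,  0.        ,  0.        ]), 'rvec': array([ 2.15996344, -2.09337755,  0.1995571 ]), 'tvec': array([-0.08735262,  0.60042076,  1.37574733])}
```

View pics/scene0.png

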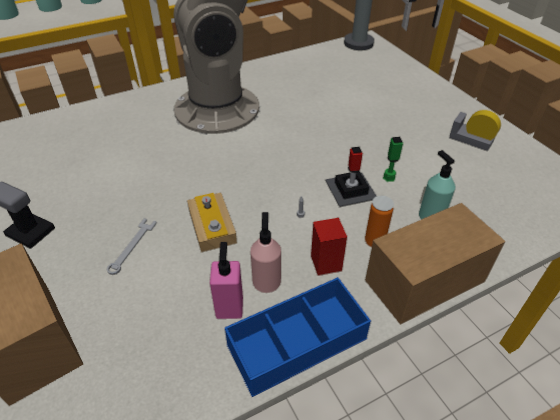

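View pics/top0.png

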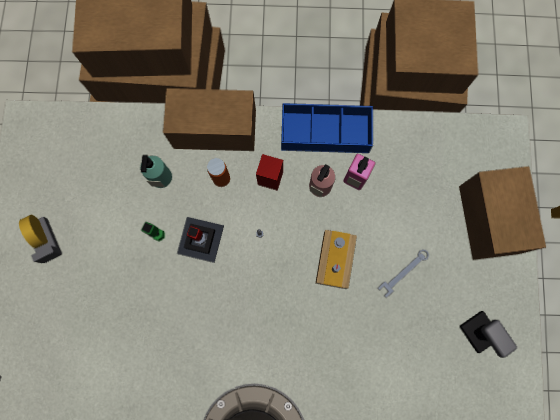

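The scene picture shows the red-handled driver in its black cup at about (354,165), with the green look-alike standing free at (395,155). The board is at (211,218), with one screw at (207,203) and another at (214,226). In the top view the stand is at (201,240), the green driver at (153,231) and the board at (337,259), with screws at (339,243) and (336,268). The red driver in the stand fits the description; I'll confirm it in an enlarged crop.

```bash
cat > h.py <<'E'
import numpy as np, cv2
from rig import robot
from scipy.spatial.transform import Rotation as R
def snap(n):
    s=robot.snapshot(n); s["K"]=np.array([[s["fx"],0,s["cx"]],[0,s["fy"],s["cy"]],[0,0,1]]); return s
def proj(s,P): return cv2.projectPoints(np.array(P,float).reshape(-1,3),s["rvec"],s["tvec"],s["K"],s["D"])[0].reshape(-1,2)
def ray(s,uv):
    n=cv2.undistortPoints(np.array([[uv]],float),s["K"],s["D"]).ravel()
    M=cv2.Rodrigues(s["rvec"])[0]; return -M.T@s["tvec"], M.T@np.array([*n,1])
def atz(s,uv,z):
    c,d=ray(s,uv); return c+d*(z-c[2])/d[2]
def crop(im,u,v,w,h,k): return cv2.resize(im[v:v+h,u:u+w,::-1],None,fx=k,fy=k,interpolation=cv2.INTER_CUBIC)
E
python3 - <<'E'
from h import *
a=snap("scene");b=snap("top")
A,B=a["image"],b["image"]
im=np.vstack([np.hstack([crop(A,180,185,66,50,6),crop(A,322,135,66,75,4)[:300,:264]]),
 np.hstack([crop(B,306,222,66,76,6)[:456,:396]*1,crop(B,170,210,66,76,4)[:456]]) if 0 else np.hstack([crop(B,308,226,66,50,6),crop(B,170,210,66,75,4)])])
print(im.shape); cv2.imwrite("pics/c1.png",im)
for p in [(0.172,.653,.216),(0,0,0),(.5,0,0),(.5,.3,0)]: print(proj(a,[p]),proj(b,[p]))
print("stand",atz(b,(201,240),0),"board",atz(b,(337,259),.044))
E
```

```text
(600, 660, 3)
[[419.84625691  24.97151191]] [[-23.19500165 371.70730049]]
[[216.93444682 108.83977461]] [[253.0557216 438.1451222]]
[[288.55645988 201.93435551]] [[260.15667682 253.67882185]]
[[380.92997721 168.02423546]] [[155.14591165 250.25861214]]
stand [0.53376496 0.17064301 0.        ] board [ 0.48712955 -0.2143066   0.044     ]
```

View pics/c1.png

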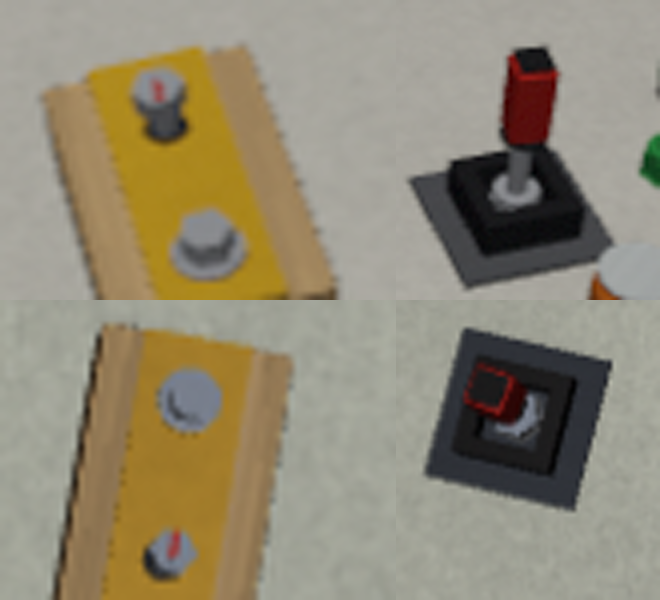

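```bash
cat > m.py <<'E'
from h import *
from scipy.optimize import least_squares
a=snap("scene");b=snap("top"); np.set_printoptions(precision=4,suppress=True)
def rect(mask):
    c=max(cv2.findContours(mask.astype(np.uint8),cv2.RETR_EXTERNAL,cv2.CHAIN_APPROX_NONE)[0],key=cv2.contourArea)
    return c.reshape(-1,2).astype(float)
for n,s,(u0,v0,u1,v1) in (("scene",a,(180,185,246,260)),("top",b,(308,226,365,292))):
    H=cv2.cvtColor(s["image"],cv2.COLOR_RGB2HSV); m=(H[...,1]>150)&(H[...,0]>15)&(H[...,0]<32)&(H[...,2]>70)
    z=np.zeros_like(m); z[v0:v1,u0:u1]=m[v0:v1,u0:u1]
    P=np.array([atz(s,p,.044)[:2] for p in rect(z)],np.float32)
    r=cv2.minAreaRect(P*1000); print(n,"strip",r)
# stand plate corners (crop px -> image)
C=[((x-396)/4+170,(y-300)/4+210) for x,y in [(462,328),(610,362),(575,508),(427,474)]]
P=np.array([atz(b,p,.004)[:2] for p in C]); print("plate top",P,P.mean(0),np.linalg.norm(P-np.roll(P,1,0),axis=1))
C=[((x-396)/4+322,(y)/4+135) for x,y in [(411,178),(469,287),(613,243)]]
P=np.array([atz(a,p,.004)[:2] for p in C]); print("plate scene",P,(P[0]+P[2])/2)
C=[((x-396)/4+170,(y-300)/4+210) for x,y in [(452,345),(577,375),(557,474),(455,452)]]
P=np.array([atz(b,p,.032)[:2] for p in C[:2]]);print("rim",P,np.diff(P,axis=0))
C=[((x-396)/4+170,(y-300)/4+210) for x,y in [(484,362),(519,377),(502,417),(466,400)]]
P=np.array([atz(b,p,.139)[:2] for p in C]); print("handle top",P,P.mean(0),np.roll(P,-1,0)-P)
C=[((x-396)/4+322,y/4+135) for x,y in [(517,49),(549,48),(556,73),(509,71)]]
P=np.array([atz(a,p,.139)[:2] for p in C]); print("handle scene",P,P.mean(0),np.roll(P,-1,0)-P)
def tri(uA,uB):
    f=lambda X:np.r_[proj(a,[X])[0]-uA,proj(b,[X])[0]-uB]
    r=least_squares(f,[.5,-.2,.07]); return r.x,r.fun
print("loose head top ctr",tri((180+159/6,185+87/6),(308+174/6,226+(550-300)/6)))
print("fixed head top ctr",tri((180+209/6,185+227/6),(308+191/6,226+(399-300)/6)))
E
python3 m.py
```

```text
scene strip ((490.533203125, -213.42080688476562), (50.169776916503906, 152.4725341796875), 81.19673156738281)
top strip ((488.9073791503906, -212.82424926757812), (49.99213409423828, 149.54949951171875), 81.51006317138672)
plate top [[0.5985 0.2158]
 [0.5772 0.108 ]
 [0.4718 0.1273]
 [0.4925 0.2338]] [0.535  0.1712] [0.1075 0.1099 0.1071 0.1085]
plate scene [[0.4728 0.1318]
 [0.5821 0.1091]
 [0.5915 0.217 ]] [0.5321 0.1744]
rim [[0.5812 0.2166]
 [0.5627 0.1273]] [[-0.0185 -0.0893]]
handle top [[0.5527 0.1737]
 [0.5436 0.1504]
 [0.5171 0.1598]
 [0.5274 0.1839]] [0.5352 0.1669] [[-0.0091 -0.0234]
 [-0.0265  0.0094]
 [ 0.0103  0.0241]
 [ 0.0253 -0.0101]]
handle scene [[0.5252 0.1673]
 [0.5338 0.1858]
 [0.5568 0.1752]
 [0.5416 0.1504]] [0.5393 0.1697] [[ 0.0085  0.0185]
 [ 0.0231 -0.0106]
 [-0.0153 -0.0248]
 [-0.0163  0.0169]]
loose head top ctr (array([ 0.4615, -0.2105,  0.0699]), array([-0.5115,  0.0287, -0.5325, -0.1935]))
fixed head top ctr (array([ 0.5321, -0.2185,  0.0567]), array([-0.5484,  0.0329, -0.5983, -0.2234]))
```

The crop confirms it: the red square-handled driver stands in the black cup, and the green one is outside it. The loose screw carries a red mark, shows its shaft and leans; its head in the top view is at (337,268). The measurements agree with the given sizes:
- **Stand:** (0.534, 0.172)
- **Handle:** (0.536, 0.168), yaw about -21° mod 90
- **Board x axis:** -8.6°
- **Hole:** (0.459, -0.208)
- **Head top:** about 70 mm

I'll move towards the stand.

```bash
cat > d.py <<'E'
import sys
from h import *
# usage: d.py x y z yaw_of_tool_y_deg  -> shares for one full shift
x,y,z,yaw=map(float,sys.argv[1:5]); o=robot.observe(); np.set_printoptions(precision=4,suppress=True)
M=R.from_rotvec(o["ee_rot"]).as_matrix(); c,s=np.cos(np.radians(yaw)),np.sin(np.radians(yaw))
T=np.column_stack([[-s,c,0][:3] if 0 else [-s, c,0],[c,s,0],[0,0,-1]])
# right-handed: x = y cross z
T[:,0]=np.cross(T[:,1],T[:,2])
d=M.T@(np.array([x,y,z])-o["tool_pos"]); r=R.from_matrix(M.T@T).as_rotvec()
print("shift share",d/.2,"turn share",r/(np.pi/2)); print("t",o["time"],"pos",o["tool_pos"],"yaw",np.degrees(np.arctan2(M[1,1],M[0,1])),"tilt",M[:,2],"j",o["joints"],"F",o["contact_force"],"T",o["torque"],"gap",o["finger_gap"],o["finger_force"])
E
python3 d.py .536 .169 .216 68.6
python3 -m inch '[-0.2,-0.16,0,0,0,0, -0.4,-0.31,0,0,0,0, -0.6,-0.47,0,0,0,0, -0.8,-0.62,0,0,0,0, -0.8,-0.62,0,0,0,0, -0.8,-0.62,0,0,0,0, -0.8,-0.62,0,0,0,0, -0.8,-0.62,0,0,0,0]' -1
python3 d.py .536 .169 .216 68.6
```

```text
shift share [-2.3759 -1.8737  0.002 ] turn share [-0.0003  0.      0.0736]
t 0.3 pos [0.1721 0.6525 0.2162] yaw 75.22227214145508 tilt [-0.0001 -0.0004 -1.    ] j [-1.4625  0.4263  0.0739  1.6062 -0.0341  1.1108 -0.0671] F [-0.8938 -0.1837  0.0105] T [-0.0034  0.013   0.0059] gap 0.09407153727729328 0.0
time: 1.1
tool_pos: [0.2941, 0.4931, 0.2163]
ee_rot: [-0.401, -3.116, 0.0]
contact_force: [-0.4, -0.1, -0.2]
finger_gap: 0.094
finger_force: 0.0
shift share [-1.5804 -1.2616  0.0011] turn share [-0.0001 -0.0002  0.0749]
t 1.1 pos [0.2941 0.4931 0.2163] yaw 75.3439405571176 tilt [-0.0004  0.     -1.    ] j [-1.2525  0.2623  0.129   1.8421 -0.0391  1.0398  0.2069] F [-0.3724 -0.0502 -0.2496] T [0.0472 0.0336 0.0415] gap 0.09397441644804139 0.0
```

```bash
python3 -m inch '[-0.2,-0.16,0,0,0,0, -0.4,-0.32,0,0,0,0, -0.6,-0.47,0,0,0,0, -0.79,-0.63,0,0,0,0.04, -0.79,-0.63,0,0,0,0.075, -0.79,-0.63,0,0,0,0.075, -0.79,-0.63,0,0,0,0.075, -0.79,-0.63,0,0,0,0.075]' >/dev/null
python3 d.py .536 .169 .216 68.6
```

```text
shift share [-0.8589 -0.5363  0.0013] turn share [-0.0001 -0.0002  0.0012]
t 1.9 pos [0.4149 0.3313 0.2163] yaw 68.7060088905669 tilt [-0.0003 -0.0001 -1.    ] j [-1.0165  0.1913  0.2534  1.9396 -0.0562  1.0177  0.4612] F [ 0.6552 -0.6878 -0.1561] T [0.0035 0.0116 0.0107] gap 0.0937851653123603 0.0
```

```bash
python3 -m inch '[-0.2,-0.13,0,0,0,0, -0.4,-0.26,0,0,0,0, -0.6,-0.38,0,0,0,0, -0.8,-0.5,0,0,0,0, -0.86,-0.536,0,0,0,0, -0.86,-0.536,0,0,0,0, -0.86,-0.536,0,0,0,0, -0.86,-0.536,0,0,0,0]' >/dev/null
python3 d.py .536 .169 .099 68.6
python3 - <<'E'
from h import *
a=snap("scene");b=snap("top")
im=np.vstack([crop(a["image"],300,90,130,72,6),crop(b["image"],150,200,130,72,4)[:288].repeat(1,0) if 0 else crop(b["image"],130,190,130,28,6)]) if 0 else np.hstack([crop(a["image"],310,100,80,110,5),crop(b["image"],150,185,80,110,5)])
cv2.imwrite("pics/c2.png",im)
E
```

```text
shift share [-0.0023  0.0007  0.5866] turn share [ 0.     -0.0004  0.0006]
t 2.7 pos [0.5356 0.169  0.2163] yaw 68.65254739222783 tilt [-0.0006  0.0003 -1.    ] j [-0.7365  0.2498  0.3771  1.8806 -0.1069  1.0311  0.8833] F [-0.8686 -0.1718  0.9574] T [ 0.0022  0.0088 -0.0032] gap 0.09415684862034372 0.0
```

View pics/c2.png

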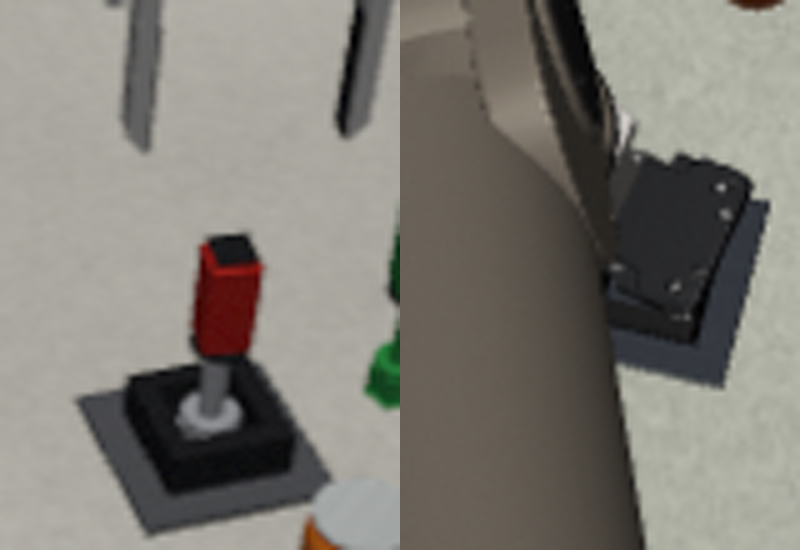

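The crop shows the jaws straddling the red handle, at crop pixel (228,295), with clearance on both sides. I'll lower and grip.

```bash
python3 -m inch '[0,0,0.15,0,0,0, 0,0,0.3,0,0,0, 0,0,0.45,0,0,0, 0,0,0.585,0,0,0, 0,0,0.585,0,0,0, 0,0,0.585,0,0,0, 0,0,0.585,0,0,0, 0,0,0.585,0,0,0]'
python3 -m inch '[0,0,0,0,0,0, 0,0,0,0,0,0, 0,0,0,0,0,0, 0,0,0,0,0,0, 0,0,0,0,0,0, 0,0,0,0,0,0, 0,0,0,0,0,0, 0,0,0,0,0,0]' 1 50
python3 d.py .536 .169 .099 68.6
```

```text
time: 3.6
tool_pos: [0.5372, 0.1675, 0.1009]
ee_rot: [0.586, 3.085, 0.002]
contact_force: [0.1, 0.4, -0.5]
finger_gap: 0.0939
finger_force: 0.0
time: 4.4
tool_pos: [0.5365, 0.167, 0.0995]
ee_rot: [-0.587, -3.086, 0.0]
contact_force: [0.7, 0.5, 1.0]
finger_gap: 0.0335
finger_force: 0.2
shift share [0.006  0.0082 0.0023] turn share [-0.     -0.     -0.0014]
t 4.4 pos [0.5365 0.167  0.0995] yaw 68.47264378456444 tilt [-0. -0. -1.] j [-0.6927  0.3959  0.3426  1.9822 -0.1829  0.7928  0.9494] F [0.6744 0.5446 0.9997] T [ 0.0742 -0.0542  0.0098] gap 0.033499733029113375 0.21115238474862963
```

```bash
python3 -m inch '[0,0,0,0,0,0, 0,0,0,0,0,0, 0,0,0,0,0,0, 0,0,0,0,0,0, 0,0,-0.1,0,0,0, 0,0,-0.3,0,0,0, 0,0,-0.5,0,0,0, 0,0,-0.7,0,0,0]'
python3 -m inch '[0,0,0,0,0,0, 0,0,0,0,0,0, 0,0,0,0,0,0, 0,0,0,0,0,0, 0,0,0,0,0,0, 0,0,0,0,0,0, 0,0,0,0,0,0, 0,0,0,0,0,0]' 
python3 d.py .459 -.208 .24 81
python3 - <<'E'
from h import *
a=snap("scene");b=snap("top")
cv2.imwrite("pics/c3.png",crop(a["image"],315,90,70,70,8))
M=cv2.Rodrigues(a["rvec"])[0];print("scene cam",-M.T@a["tvec"])
E
```

```text
time: 5.2
tool_pos: [0.5359, 0.1662, 0.2407]
ee_rot: [-0.587, -3.085, 0.002]
contact_force: [0.8, 0.7, -2.5]
finger_gap: 0.0277
finger_force: 50.0
time: 6.0
tool_pos: [0.5365, 0.167, 0.2393]
ee_rot: [-0.587, -3.086, 0.0]
contact_force: [0.0, -0.3, -2.5]
finger_gap: 0.0276
finger_force: 50.0
shift share [-0.3275 -1.8863 -0.0029] turn share [-0.0002 -0.0001 -0.1392]
t 6.0 pos [0.5365 0.167  0.2393] yaw 68.4754340051927 tilt [-0.0002 -0.0002 -1.    ] j [-0.7453  0.2275  0.3888  1.8546 -0.0971  1.0782  0.8756] F [ 0.0244 -0.3397 -2.5154] T [-0.0296  0.0044  0.0532] gap 0.027646618924833014 49.95905041694641
scene cam [ 1.28925467 -0.43839885  0.87651061]
```

View pics/c3.png

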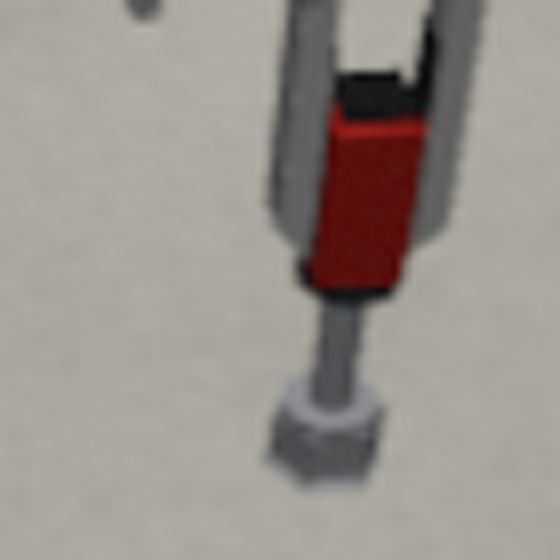

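The crop shows the driver held clear of the stand. Its hex socket has lower corners near crop (268,458), (305,487) and (366,483), so I'll project both yaw hypotheses and compare.

Run:
```python
from h import *
a=snap("scene");o=robot.observe();p=o["tool_pos"];np.set_printoptions(precision=0,suppress=True)
for fy in (-21.5,68.5):
    P=[[p[0]+.0175*np.cos(np.radians(fy+30+60*k)),p[1]+.0175*np.sin(np.radians(fy+30+60*k)),p[2]-.0945] for k in range(6)]
    print(fy,((proj(a,P)-[315,90])*8+4).tolist())
print("mouth ctr",(proj(a,[[p[0],p[1],p[2]-.0945]])-[315,90])*8+4)
```

```text
-21.5 [[361.86942691862896, 494.67063886968117], [378.42045393119815, 462.92521424932534], [340.27015036508647, 435.4160473743382], [285.7689319214828, 439.0607256827923], [268.45824925963416, 470.3421798952613], [306.4000700442457, 498.4446156496515]]
68.5 [[364.76467271524234, 446.41913363466733], [311.43160033745517, 432.7372490423086], [270.01623924470596, 452.7782592069225], [281.7218395214486, 487.0891009756606], [335.81456660205276, 501.23498897188347], [377.43836402088164, 480.60068989084766]]
mouth ctr [[323. 467.]]
```

Hypothesis -21.5° fits clearly, so the driver's x axis lies at -21.5°. I need +12.8° to reach the board's -8.65°, which is tool y yaw 81.3°. I'll carry it to the hole.

```bash
python3 -m inch '[-0.04,-0.22,0,0,0,-0.03, -0.08,-0.44,0,0,0,-0.06, -0.12,-0.66,0,0,0,-0.09, -0.16,-0.88,0,0,0,-0.12, -0.17,-0.95,0,0,0,-0.142, -0.17,-0.95,0,0,0,-0.142, -0.17,-0.95,0,0,0,-0.142, -0.17,-0.95,0,0,0,-0.142]'
python3 d.py .459 -.208 .21 81.3
```

```text
time: 6.95
tool_pos: [0.4987, -0.0211, 0.2395]
ee_rot: [0.238, 3.133, 0.0]
contact_force: [-0.2, -0.0, -0.9]
finger_gap: 0.0279
finger_force: 50.0
shift share [ 0.0551 -0.954   0.1472] turn share [0.     0.     0.0001]
t 6.95 pos [ 0.4987 -0.0211  0.2395] yaw 81.30906196226645 tilt [ 0.      0.0001 -1.    ] j [-0.5228  0.1116  0.4766  1.9871 -0.0588  1.0559  1.3994] F [-0.1575 -0.0098 -0.9321] T [-0.0082 -0.0218 -0.014 ] gap 0.02792661349147857 49.959139823913574
```

```bash
python3 -m inch '[0.014,-0.24,0,0,0,0, 0.028,-0.48,0,0,0,0, 0.041,-0.72,0,0,0,0, 0.055,-0.954,0,0,0,0, 0.055,-0.954,0.14,0,0,0, 0.055,-0.954,0.28,0,0,0, 0.055,-0.954,0.28,0,0,0, 0.055,-0.954,0.28,0,0,0]'
python3 -m inch '[0,0,0,0,0,0, 0,0,0,0,0,0, 0,0,0,0,0,0, 0,0,0,0,0,0, 0,0,0,0,0,0, 0,0,0,0,0,0, 0,0,0,0,0,0, 0,0,0,0,0,0]' >/dev/null
python3 d.py .459 -.208 .17 81.3
python3 - <<'E'
from h import *
a=snap("scene");b=snap("top")
cv2.imwrite("pics/c4.png",np.hstack([crop(a["image"],175,150,66,90,6),crop(b["image"],303,215,66,90,6)]))
p=robot.observe()["tool_pos"]
print((proj(a,[[p[0],p[1],p[2]-.0945],[p[0],p[1],p[2]+.035]])-[175,150])*6+3)
E
```

```text
time: 7.75
tool_pos: [0.459, -0.2085, 0.1838]
ee_rot: [-0.238, -3.131, 0.001]
contact_force: [0.2, -0.1, -2.1]
finger_gap: 0.0277
finger_force: 50.0
shift share [-0.0014  0.0061  0.0675] turn share [-0.     -0.     -0.0006]
t 8.55 pos [ 0.4585 -0.2092  0.1835] yaw 81.24998490072625 tilt [-0.0001 -0.     -1.    ] j [-0.2453  0.2039  0.6256  2.0465 -0.148   0.9343  1.8768] F [-0.0676 -0.3143 -2.076 ] T [ 0.0119 -0.0495 -0.0013] gap 0.027799365190958936 49.958932399749756
[[184.20188062 260.67289454]
 [145.51431626   6.98502273]]
```

View pics/c4.png

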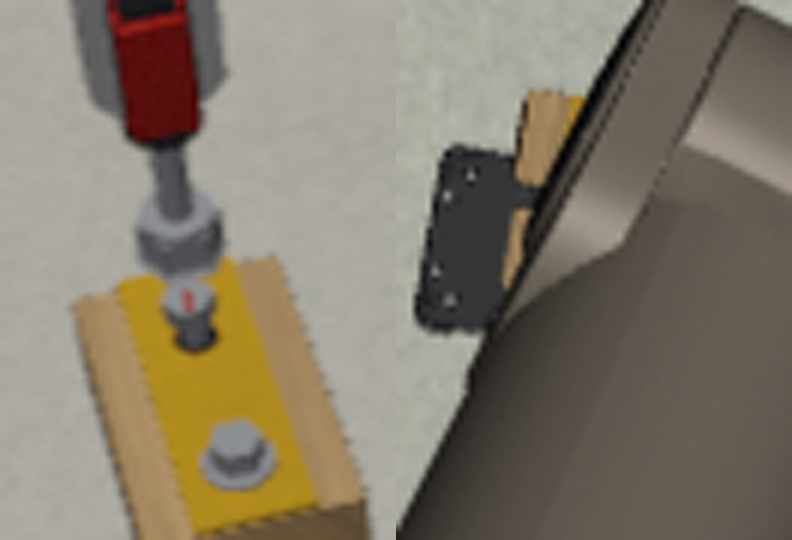

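Run:
```python
from h import *
a=snap("scene");np.set_printoptions(precision=1,suppress=True)
q=lambda P:(proj(a,P)-[175,150])*6+3
h=np.array([.459,-.208,.044]);x=np.array([.9886,-.1504,0])
print("hole",q([h]),"head",q([[.4634,-.2118,.0717],[.4615,-.2105,.0699]]),"fixed top",q([h+.075*x+[0,0,.0145]]))
for y in (150,160,170,178,186,189): # shaft/socket/handle rows
    r=a["image"][y,190:222].astype(int).sum(1)//3; print(y,r)
y=np.array([[p] for p in ()])
p=robot.observe()["tool_pos"]
print(proj(a,[[p[0],p[1],p[2]-z] for z in (.0945,.0705,.05,.0205,0)]))
```

```text
hole [[199.2 339.4]] head [[187.1 300.9]
 [188.9 300.2]] fixed top [[237.5 439.5]]
150 [ 94  94  73  44  41  23  27  27  26  27  26  24  25  22  49  44  71  93
  94  94  96 143 168 169 170 170 168 169 169 169 168 170]
160 [ 94  94  95  80  51  36  40  39  38  37  37  36  40  40  36  35  35  51
  80  94  94  93 137 164 167 167 165 165 165 165 166 168]
170 [165 165 165 165 145  92  43  37  37  35  37  36  35  35  37  37  34  36
  86 145 166 166 167 166 165 165 165 166 165 165 164 165]
178 [165 164 166 168 168 167 166 168 167 157 121  83  83  80  75  65 138 168
 169 169 168 168 167 166 166 167 165 165 166 167 167 166]
186 [163 165 168 167 166 167 167 159 145 142 143 133 111  95  90  93 115 136
 142 128 105 104 147 167 167 167 167 168 169 168 168 168]
189 [166 167 167 165 166 167 169 138  84  80  90 114 125 126 125 115  98  86
  93  91  68  61 136 166 168 168 167 168 168 169 170 168]
[[205.2 192.9]
 [204.1 185.6]
 [203.1 179.2]
 [201.6 169.6]
 [200.6 162.8]]
```

Run:
```python
from h import *
a=snap("scene");np.set_printoptions(precision=1,suppress=True,linewidth=150)
for u in (200,202,204,206,208): print(u,a["image"][160:206,u].astype(int).sum(1)//3)
p=robot.observe()["tool_pos"]
P=[[p[0]+.0175*np.cos(np.radians(-8.7+30+60*k)),p[1]+.0175*np.sin(np.radians(-8.7+30+60*k)),p[2]-.0945] for k in range(6)]
print("mouth corners",proj(a,P)); 
for z in (.0705,.0205,-.0355):
  P=[[p[0]+.014*sx*np.cos(np.radians(-8.7))-.014*sy*np.sin(np.radians(-8.7)),p[1]+.014*sx*np.sin(np.radians(-8.7))+.014*sy*np.cos(np.radians(-8.7)),p[2]-z] for sx,sy in ((1,1),(1,-1),(-1,-1),(-1,1))]
  print("square",z,proj(a,P).tolist())
cv2.imwrite("pics/c5.png",crop(a["image"],180,140,46,68,8))
```

```text
200 [ 38  38  38  35  37  38  35  38  40  34  38  36  36  24  44  90 102 100 121 135 142 145 135 129 136 143 143 141 129  90  88  80  80  87 110 128 119
 117 116 117 117 117 117 115 114 116]
202 [ 36  37  38  37  37  36  37  36  38  36  38  36  37  23  30  66  83  83  84  84  83  84  85  84  84  87 111 140 142 126 101 101  79  78  80  96 120
 128 136 139 134 104  97 106 114 117]
204 [ 36  35  35  39  37  35  37  35  36  34  38  36  25  19  37  70  73  74  74  75  76  78  80  79  80  80  90 123 141 126  95  79  80  80  82  99 129
 138 143 143 144 138 106  74  81  78]
206 [ 35  32  35  38  35  36  38  37  36  37  35  36  39  97 144 147 146 138 137 133 111  90  88  86  77  85 115 143 136  98  79  79  80  80  87 111 133
 141 126 100 106 101 103  73  74  73]
208 [ 80  81  79  75  73  71  81 113  81  79  87 114 145 165 167 166 166 167 169 168 164 159 144 141 142 141 141 135  97  92  85  79  80  82  98 127 132
 141 144 144 140 119  73  73  72  68]
mouth corners [[210.1 196.2]
 [212.2 191.4]
 [207.3 188.2]
 [200.3 189.7]
 [198.1 194.5]
 [203.  197.8]]
square 0.0705 [[211.13125857777845, 188.07912335959554], [199.55478745906782, 190.67099402716528], [197.10861881329328, 183.19409404189403], [208.50950906636254, 180.68653576821373]]
square 0.0205 [[208.90865373486304, 172.0901773882123], [196.94382303593616, 174.67150270010615], [194.4633422487875, 167.22755661027068], [206.2407731316339, 164.73283431102408]]
square -0.0355 [[206.24132276315305, 152.91210874371401], [193.80914755075582, 155.4730695053576], [191.2911148613859, 148.09061808728865], [203.52116746860517, 145.61871421697418]]
```

View pics/c5.png

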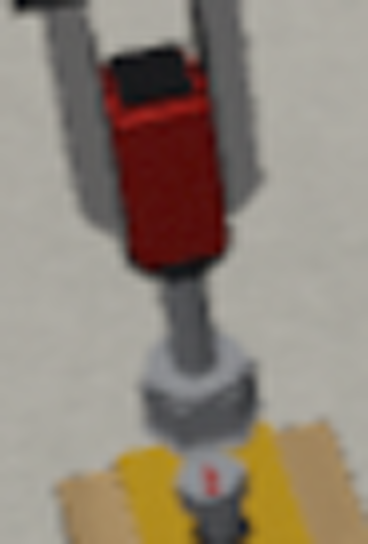

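The crop shows the driver axis in line with the screw laterally, with the shaft at u≈202.9 against a predicted 202.9. The head is just below the mouth, at crop (210,475). I'll shift over the head and lower to just above it.

```bash
python3 d.py .462 -.2105 .168 81.3 | head -1
python3 -m inch '[-0.017,-0.009,0.02,0,0,0, -0.017,-0.009,0.04,0,0,0, -0.017,-0.009,0.06,0,0,0, -0.017,-0.009,0.077,0,0,0, -0.017,-0.009,0.077,0,0,0, -0.017,-0.009,0.077,0,0,0, -0.017,-0.009,0.077,0,0,0, -0.017,-0.009,0.077,0,0,0]'
python3 d.py .462 -.2105 .168 81.3
```

```text
shift share [-0.0182 -0.0041  0.0774] turn share [-0.     -0.0001 -0.0005]
time: 9.55
tool_pos: [0.4618, -0.2114, 0.1683]
ee_rot: [0.239, 3.132, 0.0]
contact_force: [0.4, 0.3, -2.6]
finger_gap: 0.0276
finger_force: 50.0
shift share [-0.0005  0.0048  0.0013] turn share [ 0.      0.0002 -0.0005]
t 9.55 pos [ 0.4618 -0.2114  0.1683] yaw 81.25731609375376 tilt [ 0.0003 -0.     -1.    ] j [-0.2303  0.2342  0.6193  2.0537 -0.1725  0.903   1.9017] F [ 0.4369  0.2863 -2.5893] T [-0.0269  0.0039 -0.0052] gap 0.027603242025642294 49.959096908569336
```

```bash
python3 -m inch '[0,0,0.005,0,0,0, 0,0,0.01,0,0,0, 0,0,0.015,0,0,0, 0,0,0.02,0,0,0, 0,0,0.025,0,0,0, 0,0,0.025,0,0,0, 0,0,0.025,0,0,0, 0,0,0.025,0,0,0]'
python3 d.py .462 -.2105 .158 81.3
```

```text
time: 10.35
tool_pos: [0.4616, -0.2114, 0.1631]
ee_rot: [-0.239, -3.132, 0.0]
contact_force: [0.4, 0.2, -1.5]
finger_gap: 0.0279
finger_force: 50.0
shift share [-0.0011  0.0049  0.0255] turn share [-0.     -0.     -0.0005]
t 10.35 pos [ 0.4616 -0.2114  0.1631] yaw 81.25588351626129 tilt [-0. -0. -1.] j [-0.2266  0.242   0.6169  2.0586 -0.179   0.8922  1.9076] F [ 0.3999  0.1941 -1.4538] T [ 0.0129 -0.0398 -0.0255] gap 0.02785527629571142 49.959096908569336
```

```bash
python3 -m inch '[0,0,0.005,0,0,0, 0,0,0.01,0,0,0, 0,0,0.015,0,0,0, 0,0,0.02,0,0,0, 0,0,0.02,0,0,0, 0,0,0.02,0,0,0, 0,0,0.02,0,0,0, 0,0,0.02,0,0,0]'
python3 d.py .459 -.2085 .154 81.3
```

```text
time: 11.15
tool_pos: [0.4617, -0.2114, 0.1591]
ee_rot: [0.239, 3.132, -0.0]
contact_force: [-0.4, -1.1, -2.4]
finger_gap: 0.0281
finger_force: 50.0
shift share [0.0155 0.0125 0.0257] turn share [-0.      0.     -0.0005]
t 11.15 pos [ 0.4617 -0.2114  0.1591] yaw 81.2561232143577 tilt [ 0.0001 -0.0001 -1.    ] j [-0.2237  0.2481  0.6148  2.0623 -0.1842  0.8836  1.9124] F [-0.3657 -1.0816 -2.381 ] T [ 0.0141 -0.1427 -0.0333] gap 0.02809372037218012 49.95902359485626
```

```bash
python3 -m inch '[0,0,0.005,0,0,0, 0,0,0.01,0,0,0, 0,0,0.015,0,0,0, 0,0,0.015,0,0,0, 0,0,0.015,0,0,0, 0,0,0.015,0,0,0, 0,0,0.015,0,0,0, 0,0,0.015,0,0,0]'
python3 d.py .459 -.2085 .154 81.3
```

```text
time: 11.95
tool_pos: [0.4616, -0.2114, 0.1561]
ee_rot: [-0.239, -3.132, 0.0]
contact_force: [0.8, 0.0, -2.3]
finger_gap: 0.0277
finger_force: 50.0
shift share [0.0153 0.0124 0.0105] turn share [-0.     -0.     -0.0005]
t 11.95 pos [ 0.4616 -0.2114  0.1561] yaw 81.25850172323243 tilt [-0. -0. -1.] j [-0.2214  0.2527  0.6132  2.0651 -0.1882  0.8772  1.9161] F [ 0.8062  0.0482 -2.2678] T [ 0.0353 -0.2169 -0.0066] gap 0.027682443852226447 49.95833873748779
```

```bash
python3 -m inch '[0.002,0.001,0.005,0,0,0, 0.004,0.003,0.01,0,0,0, 0.004,0.003,0.015,0,0,0, 0.004,0.003,0.015,0,0,0, 0.004,0.003,0.015,0,0,0, 0.004,0.003,0.015,0,0,0, 0.004,0.003,0.015,0,0,0, 0.004,0.003,0.015,0,0,0]'
python3 d.py .459 -.2085 .154 81.3
```

```text
time: 12.75
tool_pos: [0.4611, -0.2108, 0.1532]
ee_rot: [0.239, 3.132, -0.0]
contact_force: [3.7, -1.9, -1.3]
finger_gap: 0.0282
finger_force: 50.0
shift share [ 0.0122  0.0096 -0.0041] turn share [-0.0001  0.0002 -0.0005]
t 12.75 pos [ 0.4611 -0.2108  0.1532] yaw 81.25874043633372 tilt [ 0.0003 -0.0001 -1.    ] j [-0.2207  0.2556  0.6117  2.0695 -0.1911  0.87    1.9178] F [ 3.7271 -1.9234 -1.2674] T [-0.2611 -1.1728 -0.0127] gap 0.028240995177617224 49.96108889579773
```

```bash
python3 -m inch '[0.003,0.002,0.005,0,0,0, 0.006,0.004,0.01,0,0,0, 0.006,0.004,0.01,0,0,0, 0.006,0.004,0.01,0,0,0, 0.006,0.004,0.01,0,0,0, 0.006,0.004,0.01,0,0,0, 0.006,0.004,0.01,0,0,0, 0.006,0.004,0.01,0,0,0]'
python3 d.py .459 -.2085 .154 81.3
```

```text
time: 13.55
tool_pos: [0.46, -0.21, 0.1512]
ee_rot: [0.24, 3.132, -0.001]
contact_force: [3.8, -2.8, 2.3]
finger_gap: 0.0278
finger_force: 50.0
shift share [ 0.0062  0.0066 -0.0139] turn share [-0.0002  0.0003 -0.0006]
t 13.55 pos [ 0.46   -0.21    0.1512] yaw 81.24903431764454 tilt [ 0.0004 -0.0004 -1.    ] j [-0.2212  0.2561  0.6109  2.0741 -0.1918  0.8648  1.9176] F [ 3.8321 -2.78    2.3329] T [-0.9347 -1.4345  0.0371] gap 0.027760569806415246 49.9761164188385
```

```bash
python3 -m inch '[0,0,0.004,0,0,0, 0,0,0.007,0,0,0, 0,0,0.007,0,0,0, 0,0,0.007,0,0,0, 0,0,0.007,0,0,0, 0,0,0.007,0,0,0, 0,0,0.007,0,0,0, 0,0,0.007,0,0,0]'
python3 d.py .459 -.2085 .154 81.3
```

```text
time: 14.35
tool_pos: [0.4601, -0.2099, 0.1501]
ee_rot: [0.24, 3.132, -0.0]
contact_force: [2.1, -2.1, 10.1]
finger_gap: 0.0279
finger_force: 50.0
shift share [ 0.0067  0.0061 -0.0197] turn share [-0.      0.0004 -0.0005]
t 14.35 pos [ 0.4601 -0.2099  0.1501] yaw 81.25117180437218 tilt [ 0.0006 -0.0001 -1.    ] j [-0.2201  0.258   0.6101  2.075  -0.1939  0.8624  1.9193] F [ 2.0806 -2.068  10.0534] T [-0.5861 -0.8368  0.0284] gap 0.027877394915304297 49.979002475738525
```

```bash
python3 -m inch '[0,0,0.002,0,0,0, 0,0,0.004,0,0,0, 0,0,0.004,0,0,0, 0,0,0.004,0,0,0, 0,0,0.004,0,0,0, 0,0,0.004,0,0,0, 0,0,0.004,0,0,0, 0,0,0.004,0,0,0]'
python3 d.py .459 -.2085 .154 81.3
```

```text
time: 15.15
tool_pos: [0.4603, -0.2099, 0.1497]
ee_rot: [0.24, 3.131, 0.0]
contact_force: [1.0, -1.0, 17.9]
finger_gap: 0.0279
finger_force: 50.0
shift share [ 0.0076  0.0057 -0.0217] turn share [ 0.0002  0.0006 -0.0006]
t 15.15 pos [ 0.4603 -0.2099  0.1497] yaw 81.25029233025946 tilt [ 0.001   0.0002 -1.    ] j [-0.2196  0.2588  0.6097  2.0752 -0.1951  0.8613  1.9203] F [ 1.031  -1.0087 17.9128] T [-0.0835 -0.2929 -0.0493] gap 0.02791393247164415 49.983168840408325
```

```bash
python3 -m inch '[-0.003,-0.002,0,0,0,0, -0.003,-0.002,0,0,0,0, -0.003,-0.002,0,0,0,0, -0.003,-0.002,0,0,0,0, -0.003,-0.002,0,0,0,0, -0.003,-0.002,0,0,0,0, -0.003,-0.002,0,0,0,0, -0.003,-0.002,0,0,0,0]'
python3 d.py .459 -.2085 .154 81.3
```

```text
time: 15.95
tool_pos: [0.4606, -0.2101, 0.1496]
ee_rot: [0.239, 3.132, 0.001]
contact_force: [-1.5, 1.1, 19.3]
finger_gap: 0.028
finger_force: 50.0
shift share [ 0.009   0.0065 -0.022 ] turn share [ 0.0005  0.0002 -0.0005]
t 15.95 pos [ 0.4606 -0.2101  0.1496] yaw 81.25575252342738 tilt [ 0.0004  0.0008 -1.    ] j [-0.2185  0.2599  0.6094  2.0741 -0.1961  0.8623  1.9216] F [-1.5373  1.092  19.2557] T [ 0.3949  0.0831 -0.0341] gap 0.027952617755430488 49.98392879962921
```

```bash
python3 -m inch '[0.004,0.003,0,0,0,0, 0.004,0.003,0,0,0,0, 0.004,0.003,0,0,0,0, 0.004,0.003,0,0,0,0, 0.004,0.003,0,0,0,0, 0.004,0.003,0,0,0,0, 0.004,0.003,0,0,0,0, 0.004,0.003,0,0,0,0]'
python3 d.py .459 -.2085 .154 81.3
python3 - <<'E'
from h import *
a=snap("scene")
cv2.imwrite("pics/c6.png",crop(a["image"],180,150,60,80,7))
E
```

```text
time: 16.75
tool_pos: [0.4603, -0.2096, 0.1497]
ee_rot: [0.24, 3.131, 0.0]
contact_force: [2.1, -1.4, 16.3]
finger_gap: 0.0277
finger_force: 50.0
shift share [ 0.007   0.0047 -0.0217] turn share [ 0.0002  0.0007 -0.0006]
t 16.75 pos [ 0.4603 -0.2096  0.1497] yaw 81.24970389713272 tilt [ 0.0012  0.0002 -1.    ] j [-0.2201  0.2583  0.6097  2.0757 -0.1949  0.861   1.9198] F [ 2.0557 -1.3682 16.2701] T [-0.1534 -0.4565 -0.031 ] gap 0.027703392409347886 49.98280048370361
```

View pics/c6.png

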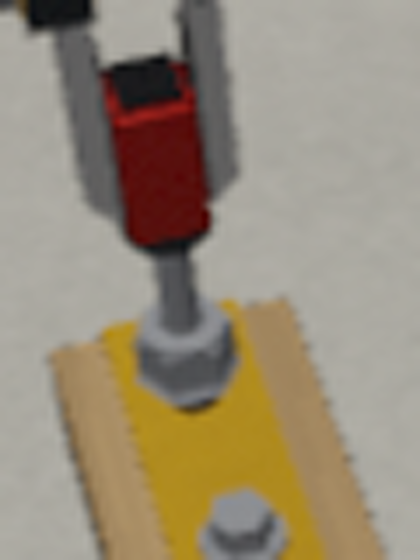

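The crop shows the socket down over the screw head, at crop (187,360), upright, with only the hole's dark rim visible below it. I'll go to the middle of the side-force band, ease off and press again to release friction.

```bash
python3 -m inch '[-0.002,-0.0015,-0.009,0,0,0, -0.002,-0.0015,-0.009,0,0,0, -0.002,-0.0015,-0.009,0,0,0, -0.002,-0.0015,-0.009,0,0,0, -0.002,-0.0015,-0.009,0,0,0, -0.002,-0.0015,-0.009,0,0,0, -0.002,-0.0015,-0.009,0,0,0, -0.002,-0.0015,-0.009,0,0,0]'
python3 d.py .459 -.2085 .154 81.3
python3 -m inch '[0,0,0.005,0,0,0, 0,0,0.008,0,0,0, 0,0,0.008,0,0,0, 0,0,0.008,0,0,0, 0,0,0.008,0,0,0, 0,0,0.008,0,0,0, 0,0,0.008,0,0,0, 0,0,0.008,0,0,0]'
python3 d.py .459 -.2085 .154 81.3
```

```text
time: 17.6
tool_pos: [0.4599, -0.2098, 0.1506]
ee_rot: [-0.239, -3.132, -0.0]
contact_force: [2.8, 0.2, -1.7]
finger_gap: 0.0276
finger_force: 50.0
shift share [ 0.0055  0.0057 -0.0171] turn share [ 0.     -0.0002 -0.0005]
t 17.6 pos [ 0.4599 -0.2098  0.1506] yaw 81.25782866135594 tilt [-0.0004  0.0001 -1.    ] j [-0.2207  0.2573  0.6104  2.0744 -0.1929  0.8644  1.9184] F [ 2.7762  0.2136 -1.74  ] T [-0.2029 -0.7646 -0.007 ] gap 0.027644431950996792 49.9708217382431
time: 18.4
tool_pos: [0.4603, -0.2098, 0.1497]
ee_rot: [0.24, 3.132, 0.001]
contact_force: [-1.5, 1.1, 15.2]
finger_gap: 0.0278
finger_force: 50.0
shift share [ 0.0073  0.0056 -0.0215] turn share [ 0.0004  0.0003 -0.0005]
t 18.4 pos [ 0.4603 -0.2098  0.1497] yaw 81.25069715721091 tilt [ 0.0005  0.0005 -1.    ] j [-0.2194  0.2589  0.6097  2.0749 -0.1952  0.862   1.9204] F [-1.497   1.1428 15.2172] T [0.5837 0.3272 0.0116] gap 0.027799367199944393 49.98063325881958
```

```bash
python3 -m inch '[0.004,0.003,-0.004,0,0,0, 0.004,0.003,-0.004,0,0,0, 0.004,0.003,-0.004,0,0,0, 0.004,0.003,0.001,0,0,0, 0.004,0.003,0.001,0,0,0, 0.004,0.003,0.001,0,0,0, 0.004,0.003,0.001,0,0,0, 0.004,0.003,0.001,0,0,0]'
python3 d.py .459 -.2085 .154 81.3
```

```text
time: 19.2
tool_pos: [0.46, -0.2093, 0.1496]
ee_rot: [0.239, 3.131, 0.0]
contact_force: [1.6, 0.1, 16.1]
finger_gap: 0.0276
finger_force: 50.0
shift share [ 0.0054  0.0031 -0.0222] turn share [ 0.0002  0.0007 -0.0005]
t 19.2 pos [ 0.46   -0.2093  0.1496] yaw 81.2570386019734 tilt [ 0.0012  0.0001 -1.    ] j [-0.2208  0.2577  0.6097  2.0766 -0.1943  0.8605  1.9189] F [ 1.6459  0.1024 16.0683] T [ 0.1276 -0.2281 -0.0029] gap 0.027558143423190056 49.98192071914673
```

```bash
python3 -m inch '[0.003,0.002,-0.006,0,0,0, 0.003,0.002,-0.006,0,0,0, 0.003,0.002,-0.004,0,0,0, 0.003,0.002,0.001,0,0,0, 0.003,0.002,0.001,0,0,0, 0.003,0.002,0.001,0,0,0, 0.003,0.002,0.001,0,0,0, 0.003,0.002,0.001,0,0,0]'
python3 d.py .459 -.2085 .154 81.3
```

```text
time: 20.0
tool_pos: [0.4596, -0.2089, 0.1495]
ee_rot: [0.24, 3.131, 0.0]
contact_force: [1.0, -0.6, 17.8]
finger_gap: 0.0278
finger_force: 50.0
shift share [ 0.0033  0.0016 -0.0227] turn share [ 0.0001  0.001  -0.0006]
t 20.0 pos [ 0.4596 -0.2089  0.1495] yaw 81.2480441620414 tilt [ 0.0016 -0.     -1.    ] j [-0.2217  0.2567  0.6098  2.078  -0.1938  0.8595  1.9178] F [ 1.0186 -0.5639 17.8498] T [-0.0212 -0.5625 -0.0032] gap 0.027751803375670365 49.98344957828522
```

Side force is now about 1 N with 20 N of press, and the position agrees with the vision estimate. I'll start turning clockwise, which is +tool z.

```bash
python3 -m inch '[0,0,0,0,0,0.06, 0,0,0,0,0,0.12, 0,0,0.0005,0,0,0.18, 0,0,0.001,0,0,0.24, 0,0,0.0015,0,0,0.3, 0,0,0.002,0,0,0.36, 0,0,0.002,0,0,0.36, 0,0,0.002,0,0,0.36]'
python3 d.py .4596 -.2089 .154 -21
```

```text
time: 20.8
tool_pos: [0.4599, -0.2087, 0.149]
ee_rot: [1.103, 2.94, 0.001]
contact_force: [1.3, 1.4, 18.0]
finger_gap: 0.0278
finger_force: 50.0
shift share [ 0.0002 -0.0017 -0.0248] turn share [0.0011 0.0003 0.7762]
t 20.8 pos [ 0.4599 -0.2087  0.149 ] yaw 48.857193598476485 tilt [ 0.0017  0.     -1.    ] j [-0.318   0.2776  0.7297  2.0826 -0.2438  0.8629  1.4051] F [ 1.3141  1.436  18.0064] T [ 0.2135 -0.8028  0.0317] gap 0.027793784710127188 49.98321890830994
```

```bash
python3 -m inch '[0,0,0.0005,0,0,0.065, 0,0,0.001,0,0,0.13, 0,0,0.0015,0,0,0.195, 0,0,0.002,0,0,0.26, 0,0,0.0025,0,0,0.325, 0,0,0.003,0,0,0.39, 0,0,0.003,0,0,0.39, 0,0,0.003,0,0,0.39]'
python3 d.py .4596 -.2089 .154 -21
```

```text
time: 21.6
tool_pos: [0.4602, -0.2087, 0.1485]
ee_rot: [1.938, 2.47, 0.002]
contact_force: [3.1, 0.8, 18.9]
finger_gap: 0.0274
finger_force: 50.0
shift share [-0.0002 -0.0029 -0.0274] turn share [ 0.0014 -0.      0.3862]
t 21.6 pos [ 0.4602 -0.2087  0.1485] yaw 13.755572089083127 tilt [ 0.0022 -0.0001 -1.    ] j [-0.4279  0.3145  0.8748  2.0873 -0.3163  0.8718  0.8691] F [ 3.0931  0.7654 18.863 ] T [ 0.2026 -1.0823 -0.0148] gap 0.027420205129228003 49.98443126678467
```

```bash
python3 -m inch '[0,0.003,0,0,0,0.02, 0,0.003,0.0005,0,0,0.08, 0,0.003,0.001,0,0,0.14, 0,0.003,0.0015,0,0,0.21, 0,0.003,0.002,0,0,0.27, 0,0.003,0.002,0,0,0.34, 0,0.003,0.0025,0,0,0.38, 0,0.003,0.0025,0,0,0.38]'
python3 d.py .4596 -.2089 .154 -21
```

```text
time: 22.4
tool_pos: [0.4605, -0.2088, 0.148]
ee_rot: [2.581, 1.788, 0.002]
contact_force: [2.2, 0.1, 21.1]
finger_gap: 0.0277
finger_force: 50.0
shift share [-0.002  -0.0042 -0.0302] turn share [ 0.0011 -0.0001  0.0047]
t 22.4 pos [ 0.4605 -0.2088  0.148 ] yaw -20.5808526939526 tilt [ 0.0017 -0.0005 -1.    ] j [-0.5354  0.3756  1.0317  2.0907 -0.4163  0.8933  0.3745] F [ 2.2157  0.1366 21.0501] T [ 0.0287 -0.6837  0.0483] gap 0.02772324767754873 49.98668432235718
```

```bash
python3 -m inch '[0.001,0.002,0,0,0,-0.02, 0.001,0.002,-0.001,0,0,-0.04, 0.001,0.002,-0.003,0,0,-0.04, 0.001,0.002,-0.003,0,0,-0.04, 0.001,0.002,-0.003,0,0,-0.04, 0.001,0.002,-0.003,0,0,-0.04, 0.001,0.002,-0.003,0,0,-0.04, 0.001,0.002,-0.003,0,0,-0.04]'
python3 d.py .4596 -.2089 .154 -21
```

```text
time: 23.2
tool_pos: [0.4606, -0.2087, 0.1483]
ee_rot: [2.522, 1.871, 0.001]
contact_force: [2.7, -1.1, 12.3]
finger_gap: 0.028
finger_force: 50.0
shift share [-0.0021 -0.0044 -0.0287] turn share [ 0.0008 -0.0001  0.0461]
t 23.2 pos [ 0.4606 -0.2087  0.1483] yaw -16.854647649583082 tilt [ 0.0012 -0.0002 -1.    ] j [-0.5239  0.3672  1.0137  2.0896 -0.403   0.8912  0.4256] F [ 2.731  -1.1285 12.3425] T [-0.3563 -0.7987 -0.0368] gap 0.02796153247699925 49.97972846031189
```

```bash
python3 -m inch '[-0.001,0.0045,0,0,0,0, -0.001,0.0045,0,0,0,0, -0.001,0.0045,0,0,0,0, -0.001,0.0045,0,0,0,0, -0.001,0.0045,0,0,0,0, -0.001,0.0045,0,0,0,0, -0.001,0.0045,0,0,0,0, -0.001,0.0045,0,0,0,0]'
python3 d.py .4596 -.2089 .154 -21
```

```text
time: 24.0
tool_pos: [0.4608, -0.2089, 0.1481]
ee_rot: [-2.523, -1.872, -0.001]
contact_force: [-0.6, 1.4, 16.1]
finger_gap: 0.028
finger_force: 50.0
shift share [-0.0017 -0.006  -0.0293] turn share [ 0.     -0.0004  0.046 ]
t 24.0 pos [ 0.4608 -0.2089  0.1481] yaw -16.856553707185807 tilt [ 0.0002  0.0005 -1.    ] j [-0.5218  0.3688  1.0124  2.0882 -0.4042  0.8928  0.4269] F [-0.5987  1.4066 16.0871] T [ 0.1167  0.1238 -0.056 ] gap 0.02800604995166332 49.98267710208893
```

Side force is nearly gone. I'll lift straight up, slowly at first.

```bash
python3 -m inch '[0,0.001,-0.005,0,0,0, 0,0.001,-0.015,0,0,0, 0,0.001,-0.03,0,0,0, 0,0.001,-0.05,0,0,0, 0,0.001,-0.08,0,0,0, 0,0.001,-0.14,0,0,0, 0,0.001,-0.25,0,0,0, 0,0.001,-0.45,0,0,0]'
python3 d.py .534 .17 .24 68.6
python3 - <<'E'
from h import *
a=snap("scene");b=snap("top")
cv2.imwrite("pics/c7.png",np.hstack([crop(a["image"],180,180,60,70,6),crop(b["image"],308,226,60,70,6)]))
E
```

```text
time: 24.8
tool_pos: [0.4596, -0.2088, 0.238]
ee_rot: [-2.522, -1.87, 0.005]
contact_force: [1.2, 1.5, -1.2]
finger_gap: 0.0281
finger_force: 50.0
shift share [ 1.9202 -0.1941 -0.0119] turn share [-0.0022 -0.0009 -0.9498]
t 24.8 pos [ 0.4596 -0.2088  0.238 ] yaw -16.878486396935873 tilt [-0.0034 -0.0002 -1.    ] j [-0.6862  0.2256  1.1523  1.9963 -0.2335  1.0671  0.2768] F [ 1.235   1.5438 -1.2133] T [-0.0515 -0.0807  0.0452] gap 0.028114379672984628 49.96522307395935
```

View pics/c7.png

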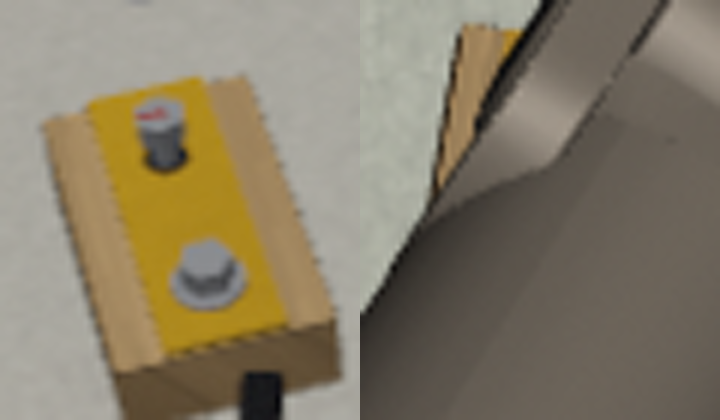

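The red mark on the head now points left, about 90° from before. I'll check the lean against the projection of a square screw.

Run:
```python
from h import *
a=snap("scene");np.set_printoptions(precision=1,suppress=True)
q=lambda P:(proj(a,P)-[180,180])*6+3
for h in ([.4600,-.2088],[.459,-.208]): print("hole,headtop square",q([[*h,.044],[*h,.0694]]))
im=a["image"][190:212,198:216].astype(int); print(im.mean(2).astype(int))
```

```text
hole,headtop square [[168.3 161.5]
 [161.6 117.5]]
hole,headtop square [[169.2 159.4]
 [162.5 115.4]]
[[166 167 168 166 165 165 167 167 165 165 165 165 164 164 164 166 166 167]
 [166 166 166 166 164 164 165 166 164 166 166 165 164 164 164 165 167 166]
 [164 166 166 166 165 166 165 164 165 166 166 162 160 159 153 157 165 162]
 [165 164 164 164 165 165 163 161 161 161 155 143 132 121 116 132 152 142]
 [164 163 160 158 158 158 151 138 132 120 114 114 115 114 114 122 129 128]
 [158 152 143 138 130 115 118 120 122 121 117 114 114 113 114 114 124 127]
 [121 116 116 115 116 120 130 133 135 134 131 128 120 113 115 114 119 126]
 [115 115 115 115 126 133 139 139 137 139 141 139 131 113 115 114 118 126]
 [115 114 113 116 134 132 134 128 115 125 139 140 134 114 114 115 114 124]
 [115 116 114 114 119 107 104 114 117 121 132 137 130 113 115 114 114 119]
 [116 114 114 114 128 134 136 139 140 137 132 117 105 109 115 115 113 116]
 [115 113 114 116 115 111 113 125 130 117  88  72  88 108 113 114 114 115]
 [114 113 115 116 109  95  82  82  80  74  73  74  90 108 114 114 114 114]
 [115 114 115 115 112 102  83  82  80  75  73  73  95 111 115 114 114 113]
 [113 113 113 115 116 108  87  79  81  77  73  64  77 103 113 112 113 112]
 [114 114 115 115 115 103  71  63  82  80  73  58  35  88 110 114 113 114]
 [115 113 113 114 114  98  57  57  80  81  74  59  42  81 107 113 113 113]
 [114 113 114 113 115 102  69  48  62  73  59  48  65  98 113 113 112 112]
 [113 114 113 113 113 114 101  77  61  54  62  80 103 113 112 112 113 112]
 [123 115 113 114 113 113 114 114 106  98 108 115 114 112 113 112 112 112]
 [126 112 114 114 113 115 114 114 114 114 113 112 113 113 113 113 113 113]
 [121 108 115 115 115 114 114 114 113 113 113 112 111 112 113 113 112 112]]
```

The head top now fits a square screw within about 0.5 px. I'll return to the stand, turning back on the way.

```bash
python3 -m inch '[0.24,-0.024,-0.01,0,0,-0.09, 0.48,-0.048,-0.01,0,0,-0.18, 0.72,-0.07,-0.01,0,0,-0.27, 0.96,-0.097,-0.01,0,0,-0.36, 0.96,-0.097,-0.01,0,0,-0.45, 0.96,-0.097,-0.01,0,0,-0.475, 0.96,-0.097,-0.01,0,0,-0.475, 0.96,-0.097,-0.01,0,0,-0.475]'
python3 d.py .5355 .169 .24 68.6
```

```text
time: 25.75
tool_pos: [0.4976, -0.0199, 0.2395]
ee_rot: [-1.67, -2.661, 0.001]
contact_force: [-0.2, -1.6, -2.4]
finger_gap: 0.0279
finger_force: 50.0
shift share [ 0.7679  0.5815 -0.0029] turn share [-0.0004 -0.0003 -0.4758]
t 25.75 pos [ 0.4976 -0.0199  0.2395] yaw 25.77892690914563 tilt [-0.0007 -0.0001 -1.    ] j [-0.9471  0.1459  0.9611  2.0057 -0.1372  1.0567  0.5267] F [-0.1632 -1.619  -2.3779] T [-0.104   0.0411 -0.0028] gap 0.027926864674877188 49.98237669467926
```

```bash
python3 -m inch '[0.19,0.145,0,0,0,-0.09, 0.38,0.29,0,0,0,-0.18, 0.57,0.435,0,0,0,-0.27, 0.768,0.58,0,0,0,-0.36, 0.768,0.58,0,0,0,-0.45, 0.768,0.58,0,0,0,-0.476, 0.768,0.58,0,0,0,-0.476, 0.768,0.58,0,0,0,-0.476]'
python3 d.py .5355 .169 .105 68.6
python3 - <<'E'
from h import *
a=snap("scene");b=snap("top")
cv2.imwrite("pics/c8.png",np.hstack([crop(a["image"],310,100,80,110,5),crop(b["image"],308,226,57,79,7)[:550]]))
p=robot.observe()["tool_pos"]; print(proj(a,[[p[0],p[1],p[2]-.0945]]))
for h in ([.4600,-.2088],[.459,-.208]): print("hole,headtop square",(proj(b,[[*h,.044],[*h,.0694]])-[308,226])*7+[403,3])
E
```

```text
time: 26.55
tool_pos: [0.5351, 0.1687, 0.2396]
ee_rot: [-0.585, -3.086, 0.0]
contact_force: [-0.0, -0.1, -3.1]
finger_gap: 0.0279
finger_force: 50.0
shift share [-0.0014  0.0022  0.6731] turn share [-0.0002 -0.0002 -0.0005]
t 26.55 pos [0.5351 0.1687 0.2396] yaw 68.55116947946814 tilt [-0.0003 -0.0002 -1.    ] j [-1.015   0.2608  0.7181  1.8692 -0.1932  1.0823  0.9742] F [-0.0111 -0.0852 -3.0944] T [-0.0074  0.0388  0.0022] gap 0.027870356308953962 49.98242139816284
[[355.24622536 147.23891059]]
hole,headtop square [[591.06666365 302.48867456]
 [597.69843886 297.19280083]]
hole,headtop square [[588.99564071 304.97576023]
 [595.59119151 299.72391574]]
```

View pics/c8.png

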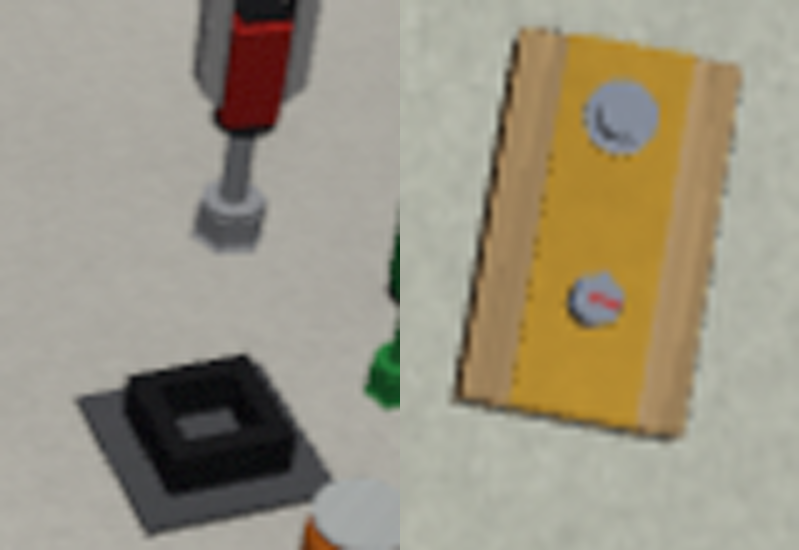

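The top crop shows the head at (597,300) against a predicted (596,299) for a square screw, with the mark turned about 90°. On the left the driver hangs above the empty cup. I'll lower it.

```bash
python3 -m inch '[0,0,0.12,0,0,0, 0,0,0.24,0,0,0, 0,0,0.36,0,0,0, 0,0,0.48,0,0,0, 0,0,0.58,0,0,0, 0,0,0.66,0,0,0, 0,0,0.68,0,0,0, 0,0,0.68,0,0,0]'
python3 -m inch '[0,0,0.005,0,0,0, 0,0,0.01,0,0,0, 0,0,0.015,0,0,0, 0,0,0.02,0,0,0, 0,0,0.022,0,0,0, 0,0,0.022,0,0,0, 0,0,0.022,0,0,0, 0,0,0.022,0,0,0]'
python3 d.py .5355 .169 .0995 68.6
```

```text
time: 27.45
tool_pos: [0.5351, 0.169, 0.1036]
ee_rot: [-0.581, -3.087, 0.001]
contact_force: [0.3, -0.5, -2.1]
finger_gap: 0.0281
finger_force: 50.0
time: 28.25
tool_pos: [0.5352, 0.1693, 0.0995]
ee_rot: [0.579, 3.088, 0.0]
contact_force: [-0.4, 0.9, -1.4]
finger_gap: 0.0279
finger_force: 50.0
shift share [-0.002  -0.0009 -0.0002] turn share [0.0001 0.     0.0016]
t 28.25 pos [0.5352 0.1693 0.0995] yaw 68.74355473847831 tilt [ 0.0001  0.0001 -1.    ] j [-0.9143  0.4432  0.6255  1.9955 -0.354   0.8106  1.1129] F [-0.4041  0.9417 -1.3545] T [0.088  0.0058 0.0412] gap 0.02790559157945432 49.98331546783447
```

```bash
python3 -m inch '[0,0,0.003,0,0,0, 0,0,0.003,0,0,0, 0,0,0.003,0,0,0, 0,0,0.003,0,0,0, 0,0,0.003,0,0,0, 0,0,0.003,0,0,0, 0,0,0.003,0,0,0, 0,0,0.003,0,0,0]'
python3 -m inch '[0,0,0,0,0,0, 0,0,0,0,0,0, 0,0,0,0,0,0, 0,0,0,0,0,0, 0,0,0,0,0,0, 0,0,0,0,0,0, 0,0,0,0,0,0, 0,0,0,0,0,0]' -1
python3 -m inch '[0,0,0,0,0,0, 0,0,-0.05,0,0,0, 0,0,-0.15,0,0,0, 0,0,-0.3,0,0,0, 0,0,-0.45,0,0,0, 0,0,-0.6,0,0,0, 0,0,-0.75,0,0,0, 0,0,-0.75,0,0,0]'
python3 - <<'E'
from h import *
a=snap("scene")
cv2.imwrite("pics/c9.png",np.hstack([crop(a["image"],310,100,80,110,5),crop(a["image"],180,180,57,79,7)[:550]]))
E
```

```text
time: 29.05
tool_pos: [0.5353, 0.1693, 0.0992]
ee_rot: [0.58, 3.088, 0.001]
contact_force: [-3.3, -0.7, 9.7]
finger_gap: 0.0281
finger_force: 50.0
time: 29.85
tool_pos: [0.5352, 0.1692, 0.0988]
ee_rot: [0.579, 3.088, 0.0]
contact_force: [0.4, 0.2, -0.1]
finger_gap: 0.0882
finger_force: 0.0
time: 30.65
tool_pos: [0.5368, 0.1694, 0.253]
ee_rot: [0.579, 3.084, 0.006]
contact_force: [0.7, -0.7, -0.2]
finger_gap: 0.0937
finger_force: 0.0
```

View pics/c9.png

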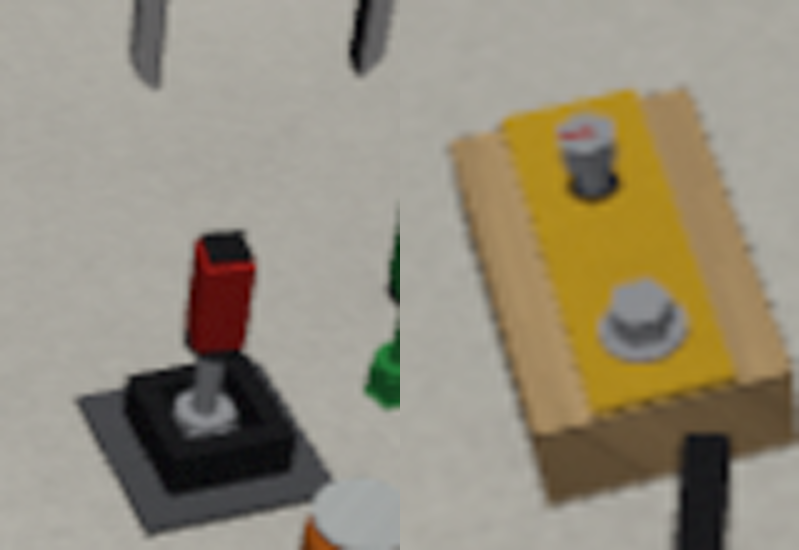

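The driver stands upright in its cup with the gripper clear of it, and the screw looks square with its mark turned about a quarter turn. I'll hand it in.

```bash
python3 -c "
from rig import robot
print(robot.hand_in())"
```

```text
the job is handed in; nothing more can be done
None
```

I handed the job in: by the camera images the screw stands square and has turned about a quarter turn clockwise, and the driver is back upright in its stand; the hand-in returned no verdict.

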